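Lower and lock the ratchet bench magnifier

TASK

The bench magnifier is held up by a ratchet. Press the rear end of its rocking pawl fully down so that the nose is clear of the teeth, push the arm down past the teeth until it lies on its rest with the lens over the circuit board, then press the front end of the pawl fully down again to lock the arm there. Only push with the fingers: never force the arm down while the pawl is still in the teeth, do not lift anything, and leave the circuit board, solder spool and tin where they are.

Things in the scene. Friction and masses are not known exactly. Their poses are not given: they have to be found in the camera images.
- stand: Magnifier stand, screwed down: dark base plate 100 x 215 x 12 mm with two grey cheek plates (38 mm over both, top 133 mm up, from 80 mm behind to 28 mm ahead of the hinge) that carry arm and pawl. Origin on the bench under the hinge; +y points from hinge to lens end, -y to the rear; hinge and pawl pin lie along its x. Its yaw varies by up to 26 degrees.
- hinge (a point): The arm's hinge axis, mid-width between the cheeks, 85 mm above the bench, above the stand's origin.
- lens_arm (a joint): Arm angle, rad: 0 = level on its rest, about 1.05 (up) at the start, grows as raised. Toothed quadrant round the hinge, tip radius 45 mm, tooth pitch 0.35 rad. With the nose in the teeth it plays only about 0.08 rad either way. Free, it stays where it is left (stiff hinge 0.45 N m: 1 to 3 N at the tab); it must be pushed all the way.
- lens_center (a point): Centre of the round lens (black rim, 88 mm over all) on the arm, 140 mm from the hinge axis.
- tab_top (a point): Centre of the upper face of the black rubber tab (34 mm across, 42 mm along the arm, 12 mm thick) at the arm's end beyond the lens: 205 mm from the hinge axis along the arm, 6 mm above its centre plane. About 270 mm above the bench at the start, 91 mm when the arm is down. The place to push; it moves on an arc about the hinge.
- pawl (a joint): Angle of the steel rocking pawl above the quadrant, rad: 0 = nose fully down in the teeth (arm locked both ways), 0.30 = rear end fully down, nose up; it clears the teeth at about 0.15. No spring: stiff pin (0.18 N m, 3 to 4 N at either end), stays where it is left. Its pin lies 60 mm behind the hinge axis, 128 mm above the bench.
- pawl_rear (a point): Centre of the upper face of the pawl's rear thumb plate (32 mm across, 26 mm along), 55 mm behind the pawl's pin, 115 mm behind the hinge; 145 mm above the bench with the pawl in the teeth, 16 mm lower with it free. Pressing this down frees the pawl.
- pawl_front (a point): Centre of the upper face of the pawl's front thumb plate (28 mm across, 26 mm along), 48 mm ahead of the pawl's pin and 12 mm behind the hinge; 145 mm above the bench with the pawl in the teeth, 14 mm higher with it free. Pressing it down puts the nose into the teeth; it fits between two teeth when the arm is on its rest.
- board_center (a point): Centre of the loose green circuit board (90 x 66 x 5 mm with low parts up to 16 mm) that lies on the bench under the lowered lens. Leave alone.
- spool_center (a point): Centre, 23 mm up, of the loose metal solder spool (52 mm diameter, 46 mm high) standing beside the stand. Leave alone.
- tin_center (a point): Centre, 11 mm up, of the loose flat round metal tin (62 mm diameter, 22 mm high) beside the stand. Leave alone.

How it is judged:
On the way, in this order (a step that is already met when the one before it is completed fails the run):
1. the pawl is pressed free of the teeth while the arm is still up (value of joint pawl above 0.2 rad and value of joint lens_arm above 0.85 rad), for 0.2 s.
2. the arm is pushed down on its rest with the pawl free (value of joint lens_arm below 0.05 rad and value of joint pawl above 0.13 rad), for 0.2 s.
3. the pawl is pressed back into the teeth with the arm down (value of joint lens_arm below 0.05 rad and value of joint pawl below 0.06 rad), for 0.2 s.
At the end, for the whole second after the job is handed in: The arm lies on its rest (within 0.05 rad of level) and is still, the pawl's nose is back in the teeth (within 0.06 rad of fully down), and the board, the spool and the tin are within 15 mm of where they stood (all of step 3 and velocity of joint lens_arm between -0.05 and 0.05 rad/s and distance of each of board_center, spool_center, tin_center from where it was at the start of the episode below 0.015 m); the robot touches nothing.
It fails at once if the arm is forced: pushed with more than 18 N while the pawl is in the teeth and the arm is up (value of joint pawl below 0.1 rad and value of joint lens_arm above 0.15 rad and contact force between the fingers and lens_arm above 18 N).
It fails at once if the arm is lifted above its starting notch (value of joint lens_arm above 1.25 rad).
It fails at once if the board, the spool or the tin is moved more than 15 mm or lifted (distance of any of board_center, spool_center, tin_center from where it was at the start of the episode above 0.015 m).
It also fails if it takes over 48 s, if anything falls off the work surface, if the arm or the gripper's body presses on something with over 40 N, if the wrist force passes 120 N, or if a joint passes its speed limit or range.

ROBOT

A 6-joint arm with a two-finger parallel gripper is mounted at the origin on the work surface. World frame = base frame: x ahead of the robot, y to its left, z up, the work surface at z = 0. Lengths are in m, angles in rad, forces in N, time in s.
With the tool pointing down it reaches from about 0.3 to 0.75 m from the base axis. Payload 8.5 kg.
Tool frame: the origin (TCP) lies midway between the tips of the shut fingers; the grasp point (between the pads) lies 19 mm behind it; z points along the fingers, y is the line along which they close (so a half turn about z gives the same grasp; the last joint's range is limited). The gripper opens to 85 mm and grips with 20 to 120 N. Pads are 22 mm wide; open, the fingers measure 114 mm over their backs; the gripper's body (76 mm by 85 mm) begins 54 mm behind the grasp point. The pads swing forward as they close: fully open they stand 13 mm farther back than shut.
Start: joints at [-1.554, 0.381, 1.297, -0, 1.464, -0.215], TCP at [0.126, -0.535, 0.231] pointing down, gripper open.
Joint ranges: [-3.11, 3.11], [-0.89, 2.33], [0.22, 2.48], [-1.42, 4.56], [0.17, 2.85], [-2.88, 2.88]. Speed limits (rad/s): [2.39, 2.39, 3.14, 3.14, 3.14, 3.14].

INTERFACE

Orientations are given as a unit quaternion [w, x, y, z].
In Python, from bench import r, cams gives the robot as it stands.
- The arm moves only by the shell command python3 -m crank 'ROWS' [FORCE]. ROWS is JSON, a list of rows, each an object of numbers: "x", "y", "z": the shift along the tool's x, y, z in cm; "ax", "ay", "az": the turn, a rotation vector about the tool's x, y, z in degrees; "grip": the opening, from 0 (shut) to 1 (fully open). In form: [{"x": .., "y": .., "z": .., "ax": .., "ay": .., "az": .., "grip": ..}, ...]. A call has exactly 5 rows; each row shifts and turns the commanded pose from where the row before left it, along the tool's axes as they then stand; what a row does not reach is not made up. A row lasts 1/10 s, in which the tool goes at most 50 mm and 8.59 degrees, less where a joint would pass 70% of its speed; a pose out of reach is approached as far as the arm can. A call is refused whole if a number of a shift passes 5 or a number of a turn 8.59, either way. A call with a gripper value outside its range is refused whole. The fingers move at their own pace and stop on an object; FORCE is the grip in N (left out, the last holds). Time passes only in rows, so rows that do not move let the fingers close, or fill a call up. It gives the time, the measured TCP pose, the force, the opening and the grip force at its end, in the units of the state.
- r.observe(): the state, without advancing time (a new reading comes with each control period).
- cams.snapshot(name): name is "side" or "top"; returns a dict with "img" (400x640x3 uint8, red, green, blue), "range_z" (400x640 float32, m along the optical axis (not along the pixel's ray), 0 where there is no reading), "fovy" (degrees; the focal length in pixels is half the picture's height over the tangent of half this angle, whatever the lens; pixels are square), "cx", "cy" (the principal point, pixels), "position" and "attitude" of the camera in the world. Camera axes: x right, y up, looking along -z (the intrinsics and any distortion apply to the point x, -y, -z); pixel columns grow to the right and rows downward; lengths in m; the calibration is good to about 2 mm. A picture is of the moment at which its call begins.
- r.close_job(): hands the job in; it is judged then, once.
The state is a dict: "clock": time; "joint_pos": joint angles; "dq": joint speeds; "tau": joint torques, N m; "position": TCP position; "eef_rot": TCP orientation; "wrist_force": force on the tool from outside, world axes, zero at the start; "torque": the same for the moment, N m; "gripper_width": opening from 0.0 (shut) to 1.0 (fully open); "grip_force": force on a finger pad.
Only numpy, scipy, OpenCV 4.12 (cv2) and the standard library are available. Lean on these libraries where they do the work, as an engineer would, in place of code of your own. Each camera call takes 0.05 s, during which the arm holds its last target. There are 200 camera calls.

## Working session

There is one attempt and no reset: what is moved stays moved. The work goes in short steps, Python scripts to look and compute and a shell command to move; the robot and the scene stay as the last step left them, time stands still between calls to the robot, and variables do not carry over. Pictures are saved under pics/ and viewed, at most 10 in all, crops included, and the job is handed in when it is done.

```bash
ls; mkdir -p pics; python3 - <<'E'
from bench import r,cams
import cv2
s=r.observe();print({k:s[k] for k in('clock','position','eef_rot','gripper_width')})
for n in('side','top'):
    d=cams.snapshot(n);cv2.imwrite(f'pics/{n}0.png',d['img'][:,:,::-1])
    print(n,[(k,v) for k,v in d.items() if k not in('img','range_z')])
E
```

```text
pics
{'clock': 0.0, 'position': array([ 0.1263202 , -0.53500895,  0.23069501]), 'eef_rot': array([-7.15423200e-04,  9.93292311e-01,  1.15628145e-01,  6.73029322e-05]), 'gripper_width': 1.0009302418301458}
side [('fovy', 52.77938694776521), ('cx', 319.67319040070424), ('cy', 203.08023042875556), ('position', array([ 0.32145331, -0.37029265,  0.61918957])), ('attitude', array([ 0.89569823,  0.32793923, -0.0989496 , -0.28353044]))]
top [('fovy', 53.995169321137205), ('cx', 316.88841483412125), ('cy', 199.48299588752985), ('position', array([ 0.53850062, -0.01889678,  0.81810972])), ('attitude', array([-0.6975592 , -0.01748315, -0.00159287,  0.71631206]))]
```

View pics/side0.png

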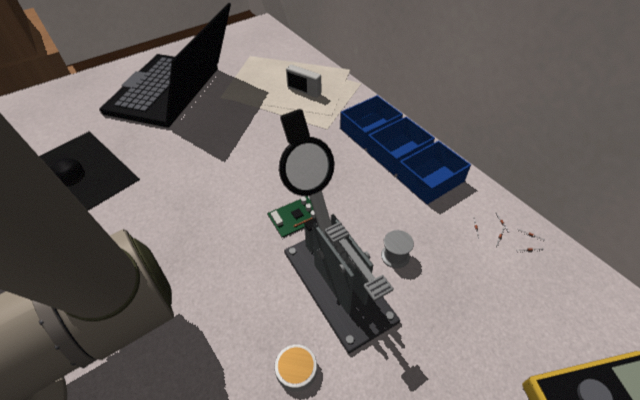

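View pics/top0.png

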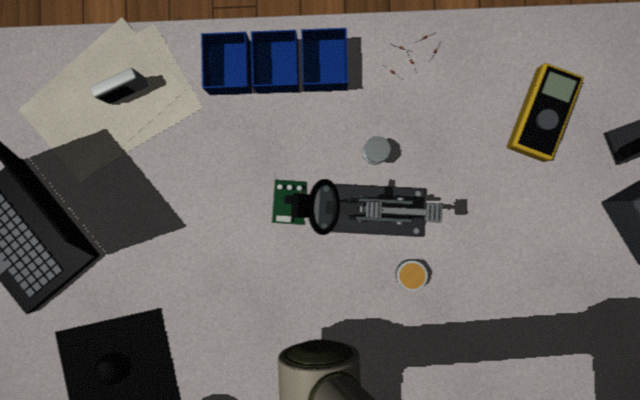

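The side view shows the pawl's rear plate near (378,288) and its front plate near (337,230). The tab is near (294,125), the spool near (398,247) and the tin near (296,366). In the top view the front plate is near (372,208), the rear plate near (433,208) and the tab near (298,205). The stand's +y is roughly world +y.

```bash
cat >h.py <<'E'
import numpy as np
from scipy.spatial.transform import Rotation as R
def cloud(d):
    H,W=d['range_z'].shape;f=H/2/np.tan(np.radians(d['fovy']/2))
    v,u=np.mgrid[:H,:W];z=d['range_z'].astype(float)
    p=np.stack([(u-d['cx'])/f*z,-(v-d['cy'])/f*z,-z],-1)
    w,x,y,q=d['attitude']
    P=p@R.from_quat([x,y,q,w]).as_matrix().T+d['position']
    P[z==0]=np.nan
    return P
E
python3 - <<'E'
from bench import r,cams
from h import *
import cv2
for n,boxes in (('top',dict(front=(362,195,386,222),rear=(424,195,446,222),tab=(284,190,314,220),spool=(355,130,400,170),tin=(390,255,435,295),bench=(200,300,260,380))),
  ('side',dict(front=(322,215,356,245),rear=(360,272,396,300),tab=(275,105,315,150),spool=(375,225,420,270),tin=(270,340,320,390),bench=(150,230,200,300)))):
    d=cams.snapshot(n);P=cloud(d);z=P[...,2]
    zr=dict(front=(.138,.155),rear=(.138,.155),tab=(.2,.33),spool=(.036,.06),tin=(.015,.032),bench=(-.1,.1))
    for k,(a,b,c,e) in boxes.items():
        Q=P[b:e,a:c].reshape(-1,3);m=(Q[:,2]>zr[k][0])&(Q[:,2]<zr[k][1]);q=Q[m]
        if len(q): print(n,k,len(q),'mean',q.mean(0).round(4),'med z',np.median(q[:,2]).round(4),'mid',((np.percentile(q,2,0)+np.percentile(q,98,0))/2).round(4),'ext',np.ptp(q,0).round(3))
    g=d['img'].astype(int);
    if n=='top':
        m=((g.max(-1)<75)&(z>.004)&(z<.02)).astype(np.uint8);m[:, :300]=0;m[:,450:]=0;m[:170]=0;m[245:]=0
        q=P[m>0];print('base',len(q),cv2.minAreaRect((q[:,:2]*1000).astype(np.float32)))
    cv2.imwrite(f'pics/{n}z.png',cv2.resize(g[150:330,260:500,::-1].astype(np.uint8),None,fx=3,fy=3,interpolation=2))
E
```

```text
top front 282 mean [ 0.5345 -0.0977  0.1457] med z 0.1458 mid [ 0.5343 -0.0999  0.1448] ext [0.028 0.035 0.01 ]
top rear 296 mean [ 0.5269 -0.1979  0.1447] med z 0.1448 mid [ 0.5267 -0.1985  0.1441] ext [0.031 0.029 0.008]
top tab 574 mean [0.5435 0.0162 0.263 ] med z 0.2658 mid [0.5434 0.0171 0.2585] ext [0.043 0.03  0.042]
top spool 536 mean [ 0.6527 -0.1182  0.0463] med z 0.0463 mid [ 0.6531 -0.1181  0.0464] ext [0.05  0.049 0.01 ]
top tin 759 mean [ 0.4001 -0.1825  0.0231] med z 0.0232 mid [ 0.4001 -0.1824  0.0226] ext [0.06  0.061 0.012]
top bench 4774 mean [0.271  0.1924 0.0005] med z 0.0005 mid [0.2709 0.1926 0.0005] ext [0.166 0.128 0.01 ]
base 2795 ((534.9479370117188, -96.53167724609375), (275.2051696777344, 99.01752471923828), 85.57679748535156)
side front 355 mean [ 0.5343 -0.1026  0.1448] med z 0.1454 mid [ 0.5347 -0.1039  0.1436] ext [0.029 0.067 0.01 ]
side rear 530 mean [ 0.5266 -0.1995  0.1436] med z 0.144 mid [ 0.5269 -0.195   0.1429] ext [0.033 0.045 0.009]
side tab 975 mean [0.5433 0.0084 0.2545] med z 0.2552 mid [0.544  0.0095 0.2525] ext [0.046 0.037 0.054]
side spool 602 mean [ 0.6528 -0.1228  0.0457] med z 0.0458 mid [ 0.6531 -0.1223  0.0455] ext [0.051 0.05  0.007]
side tin 1486 mean [ 0.3996 -0.188   0.0224] med z 0.0225 mid [ 0.3999 -0.1871  0.0219] ext [0.061 0.061 0.01 ]
side bench 2813 mean [ 0.3313  0.0984 -0.0005] med z -0.0005 mid [ 0.3383  0.0975 -0.0005] ext [0.097 0.189 0.008]
```

View pics/topz.png

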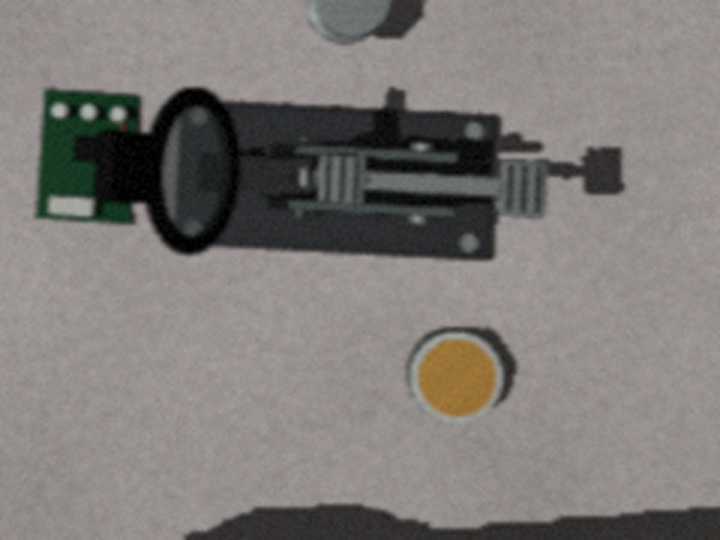

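Measured heights match the given sizes: both pawl plates at 145 mm, spool 46 mm, tin 22 mm. The stand axis is yawed 4.4°, and the hinge is at about (0.5355, -0.086). Next I shut the gripper and move over the rear plate.

```bash
python3 -m crank '[{"x":4,"y":-2,"grip":0},{"x":4,"y":-2,"grip":0},{"x":4,"y":-2,"grip":0},{"x":4,"y":-2,"grip":0},{"x":4,"y":-2,"grip":0}]' 20
python3 -m crank '[{"x":4,"y":-2,"grip":0},{"x":4,"y":-2,"grip":0},{"x":4,"y":-2,"grip":0},{"x":4,"y":-2,"grip":0},{"x":4,"y":-2,"grip":0}]'
python3 -m crank '[{"x":3.3,"y":-1.8,"grip":0},{"x":3.3,"y":-1.8,"grip":0},{"az":8.5,"grip":0},{"az":8.5,"grip":0},{"az":0.7,"grip":0}]'
```

```text
schema error: expected keys x, y, z, ax, ay, az, grip
schema error: expected keys x, y, z, ax, ay, az, grip
schema error: expected keys x, y, z, ax, ay, az, grip
```

All the keys are required.

```bash
python3 -m crank '[{"x":4,"y":-2,"z":0,"ax":0,"ay":0,"az":0,"grip":0},{"x":4,"y":-2,"z":0,"ax":0,"ay":0,"az":0,"grip":0},{"x":4,"y":-2,"z":0,"ax":0,"ay":0,"az":0,"grip":0},{"x":4,"y":-2,"z":0,"ax":0,"ay":0,"az":0,"grip":0},{"x":4,"y":-2,"z":0,"ax":0,"ay":0,"az":0,"grip":0}]' 20
python3 -m crank '[{"x":4,"y":-2,"z":0,"ax":0,"ay":0,"az":0,"grip":0},{"x":4,"y":-2,"z":0,"ax":0,"ay":0,"az":0,"grip":0},{"x":4,"y":-2,"z":0,"ax":0,"ay":0,"az":0,"grip":0},{"x":4,"y":-2,"z":0,"ax":0,"ay":0,"az":0,"grip":0},{"x":4,"y":-2,"z":0,"ax":0,"ay":0,"az":0,"grip":0}]'
```

```text
clock: 0.7
position: [0.2991, -0.3906, 0.2313]
eef_rot: [-0.0, 0.993, 0.115, -0.0]
wrist_force: [1.1, -0.4, -0.0]
gripper_width: 0.146
grip_force: 0.0
clock: 1.2
position: [0.4709, -0.2472, 0.2313]
eef_rot: [-0.0, 0.993, 0.116, -0.0]
wrist_force: [0.4, -1.0, 0.9]
gripper_width: 0.002
grip_force: 0.0
```

```bash
python3 -m crank '[{"x":3.3,"y":-1.7,"z":0,"ax":0,"ay":0,"az":0,"grip":0},{"x":3.25,"y":-1.75,"z":0,"ax":0,"ay":0,"az":0,"grip":0},{"x":0,"y":0,"z":2,"ax":0,"ay":0,"az":8.5,"grip":0},{"x":0,"y":0,"z":2,"ax":0,"ay":0,"az":8.5,"grip":0},{"x":0,"y":0,"z":2,"ax":0,"ay":0,"az":0.7,"grip":0}]'
python3 - <<'E'
from bench import r,cams
import cv2,numpy as np
a=cams.snapshot('side')['img'][130:330,240:480,::-1];b=cams.snapshot('top')['img'][130:330,260:500,::-1]
cv2.imwrite('pics/a1.png',cv2.resize(np.vstack([a,b]),None,fx=1.5,fy=1.5,interpolation=2))
s=r.observe();print(s['position'],s['eef_rot'],s['wrist_force'])
E
```

```text
clock: 1.7
position: [0.5256, -0.1997, 0.1704]
eef_rot: [-0.0, 0.999, -0.04, -0.0]
wrist_force: [-0.5, 0.0, 0.1]
gripper_width: -0.005
grip_force: 0.0
[ 0.52450766 -0.19936421  0.16885942] [-0.00139388  0.99925749 -0.0384307  -0.00236943] [-0.18489222  0.62077409  0.0205954 ]
```

View pics/a1.png

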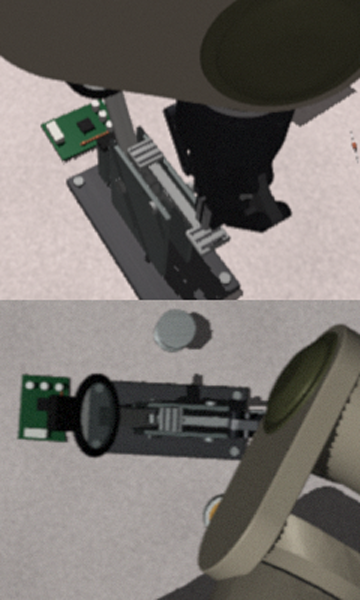

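The fingers look to the right of the rear plate at crop (210,238). I'll project the TCP into the side view to check this.

```bash
cat >>h.py <<'E'
def proj(d,p):
    H=d['img'].shape[0];f=H/2/np.tan(np.radians(d['fovy']/2));w,x,y,q=d['attitude']
    c=R.from_quat([x,y,q,w]).inv().apply(np.array(p)-d['position'])
    return (d['cx']+f*c[0]/-c[2]).round(1),(d['cy']-f*c[1]/-c[2]).round(1)
E
python3 - <<'E'
from bench import r,cams
from h import *
import cv2
d=cams.snapshot('side');P=cloud(d)
s=r.observe();print('tcp',s['position'],proj(d,s['position']),'rear',proj(d,[.5267,-.1985,.145]))
for u,v in((378,288),(400,270),(410,280),(415,268),(395,280),(425,270)):print(u,v,P[v,u].round(3))
E
```

```text
tcp [ 0.52517994 -0.19988516  0.17065324] (np.float64(377.8), np.float64(276.2)) rear (np.float64(376.0), np.float64(284.7))
378 288 [ 0.525 -0.204  0.146]
400 270 [ 0.526 -0.229  0.225]
410 280 [ 0.508 -0.256  0.261]
415 268 [ 0.518 -0.251  0.267]
395 280 [ 0.51  -0.237  0.23 ]
425 270 [ 0.527 -0.257  0.263]
```

The TCP projects right over the plate; the black mass is the knuckles higher up. Now I press.

```bash
python3 -m crank '[{"x":0.1,"y":0,"z":1,"ax":0,"ay":0,"az":0,"grip":0},{"x":0,"y":0,"z":1,"ax":0,"ay":0,"az":0,"grip":0},{"x":0,"y":0,"z":0.5,"ax":0,"ay":0,"az":0,"grip":0},{"x":0,"y":0,"z":0.4,"ax":0,"ay":0,"az":0,"grip":0},{"x":0,"y":0,"z":0.3,"ax":0,"ay":0,"az":0,"grip":0}]'
python3 -m crank '[{"x":0,"y":0,"z":0.3,"ax":0,"ay":0,"az":0,"grip":0},{"x":0,"y":0,"z":0.3,"ax":0,"ay":0,"az":0,"grip":0},{"x":0,"y":0,"z":0.2,"ax":0,"ay":0,"az":0,"grip":0},{"x":0,"y":0,"z":0.1,"ax":0,"ay":0,"az":0,"grip":0},{"x":0,"y":0,"z":0,"ax":0,"ay":0,"az":0,"grip":0}]'
```

```text
clock: 2.35
position: [0.5266, -0.2009, 0.1397]
eef_rot: [0.001, 0.999, -0.039, 0.0]
wrist_force: [-1.5, -3.4, 5.0]
gripper_width: -0.0
grip_force: 2.6
clock: 2.85
position: [0.5269, -0.2008, 0.1305]
eef_rot: [0.001, 0.999, -0.039, 0.001]
wrist_force: [-0.6, -5.0, 3.1]
gripper_width: -0.0
grip_force: 2.2
```

```bash
python3 -m crank '[{"x":0,"y":0,"z":0.2,"ax":0,"ay":0,"az":0,"grip":0},{"x":0,"y":0,"z":0.1,"ax":0,"ay":0,"az":0,"grip":0},{"x":0,"y":0,"z":0.1,"ax":0,"ay":0,"az":0,"grip":0},{"x":0,"y":0,"z":0,"ax":0,"ay":0,"az":0,"grip":0},{"x":0,"y":0,"z":0,"ax":0,"ay":0,"az":0,"grip":0}]'
```

```text
clock: 3.35
position: [0.5272, -0.2009, 0.129]
eef_rot: [0.001, 0.999, -0.039, 0.002]
wrist_force: [-6.3, -2.4, 22.4]
gripper_width: -0.0
grip_force: 10.8
```

The pawl hit its stop at z 0.129, 16 mm down. Lift, then check the height of the front plate.

```bash
python3 -m crank '[{"x":0,"y":0,"z":-2,"ax":0,"ay":0,"az":0,"grip":0},{"x":0,"y":0,"z":-4,"ax":0,"ay":0,"az":0,"grip":0},{"x":0,"y":0,"z":-5,"ax":0,"ay":0,"az":0,"grip":0},{"x":0,"y":0,"z":-5,"ax":0,"ay":0,"az":0,"grip":0},{"x":0,"y":0,"z":-1,"ax":0,"ay":0,"az":0,"grip":0}]'
python3 - <<'E'
from bench import r,cams
from h import *
d=cams.snapshot('top');P=cloud(d)
def box(lo,hi):
    m=((P>lo)&(P<hi)).all(-1);q=P[m];print(len(q),q.mean(0).round(4) if len(q) else '',np.percentile(q[:,2],[10,50,90]).round(4) if len(q) else '')
box([.515,-.118,.135],[.555,-.08,.175])
box([.51,-.05,.2],[.58,.07,.32])
print(r.observe()['position'])
E
```

```text
clock: 3.85
position: [0.5276, -0.2, 0.3017]
eef_rot: [0.002, 0.999, -0.038, 0.004]
wrist_force: [0.2, -0.0, 0.7]
gripper_width: 0.003
grip_force: 0.0
290 [ 0.5342 -0.1008  0.1578] [0.1527 0.1589 0.1624]
1257 [0.5443 0.0031 0.2392] [0.2069 0.2356 0.2756]
[ 0.52739957 -0.19996463  0.30028988]
```

Front plate is 14 mm higher, so the pawl is free. Next I go behind and above the tab, then tilt the tool 42.5°.

```bash
python3 -m crank '[{"x":0,"y":-3.4,"z":0,"ax":0,"ay":0,"az":0,"grip":0},{"x":0,"y":-3.4,"z":0,"ax":0,"ay":0,"az":0,"grip":0},{"x":0,"y":-3.4,"z":0,"ax":0,"ay":0,"az":0,"grip":0},{"x":0,"y":-3.4,"z":0,"ax":0,"ay":0,"az":0,"grip":0},{"x":0,"y":-3.4,"z":0,"ax":0,"ay":0,"az":0,"grip":0}]'
python3 -m crank '[{"x":0,"y":0,"z":0,"ax":8.5,"ay":0,"az":0,"grip":0},{"x":0,"y":0,"z":0,"ax":8.5,"ay":0,"az":0,"grip":0},{"x":0,"y":0,"z":0,"ax":8.5,"ay":0,"az":0,"grip":0},{"x":0,"y":0,"z":0,"ax":8.5,"ay":0,"az":0,"grip":0},{"x":0,"y":0,"z":0,"ax":8.5,"ay":0,"az":0,"grip":0}]'
python3 - <<'E'
from bench import r,cams
import cv2,numpy as np
from h import *
d=cams.snapshot('side');a=d['img'][30:300,180:480,::-1];b=cams.snapshot('top')['img'][100:300,220:520,::-1]
cv2.imwrite('pics/a2.png',cv2.resize(np.vstack([a,b]),None,fx=1.25,fy=1.25))
s=r.observe();p=s['position'];w,x,y,z=s['eef_rot'];M=R.from_quat([x,y,z,w]).as_matrix()
print(p,'axes (cols)\n',M.round(3))
A=np.array([.077,.997]);h=np.array([.5355,-.086]);q=p[:2]-h;print('s',q@A,'lat',q@[A[1],-A[0]])
# tab target in tool axes, cm
T=np.r_[h+A*.0968,.2658];print('to tab_top, tool cm',(M.T@(T-p)*100).round(2))
E
```

```text
clock: 4.4
position: [0.5391, -0.0287, 0.2942]
eef_rot: [-0.001, 0.999, -0.038, -0.002]
wrist_force: [0.1, 0.4, -0.6]
gripper_width: 0.001
grip_force: 0.0
clock: 4.9
position: [0.5395, -0.0304, 0.2953]
eef_rot: [-0.366, 0.93, -0.037, 0.014]
wrist_force: [0.1, 1.1, -0.2]
gripper_width: -0.0
grip_force: 0.0
[ 0.53913656 -0.0320511   0.29269636] axes (cols)
 [[ 0.997 -0.065  0.05 ]
 [-0.081 -0.73   0.679]
 [-0.008 -0.681 -0.733]]
s 0.054067065039953385 lat -0.0005284189186302636
to tab_top, tool cm [ 0.06 -1.3   4.88]
```

View pics/a2.png

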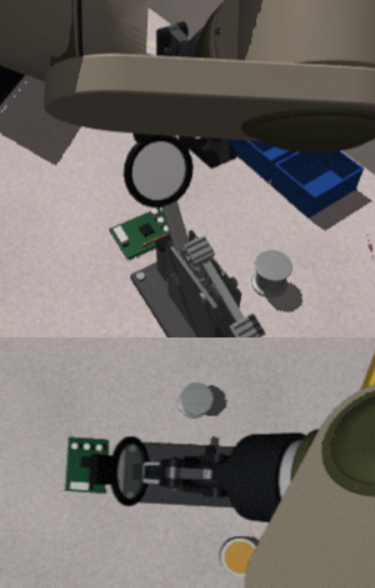

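The tilted fingers sit between the stand and the lens, pointing at the tab, and nothing is touching. The top crop has the finger tips near (150,470) and the tab near (100,465). Next I close in on the tab.

```bash
python3 -m crank '[{"x":0,"y":-0.8,"z":0,"ax":0,"ay":0,"az":0,"grip":0},{"x":0,"y":0,"z":1.5,"ax":0,"ay":0,"az":0,"grip":0},{"x":0,"y":0,"z":1.5,"ax":0,"ay":0,"az":0,"grip":0},{"x":0,"y":0,"z":1,"ax":0,"ay":0,"az":0,"grip":0},{"x":0,"y":0,"z":0.5,"ax":0,"ay":0,"az":0,"grip":0}]'
python3 -m crank '[{"x":0,"y":-0.3,"z":1.0,"ax":-3,"ay":0,"az":0,"grip":0},{"x":0,"y":-0.3,"z":1.0,"ax":-3,"ay":0,"az":0,"grip":0},{"x":0,"y":-0.3,"z":1.0,"ax":-3,"ay":0,"az":0,"grip":0},{"x":0,"y":-0.3,"z":1.0,"ax":-3,"ay":0,"az":0,"grip":0},{"x":0,"y":0,"z":0,"ax":0,"ay":0,"az":0,"grip":0}]'
cat >st.py <<'E'
from bench import r,cams
from h import *
s=r.observe();p=s['position'];w,x,y,z=s['eef_rot'];M=R.from_quat([x,y,z,w]).as_matrix()
A=np.array([.077,.997]);h=np.array([.5355,-.086]);q=p[:2]-h;S=q@A;Z=p[2]-.085
print('clock',s['clock'],'F',s['wrist_force'].round(1),'s',S.round(4),'z',Z.round(4),'lat',(q@[A[1],-A[0]]).round(4),'rad',np.hypot(S,Z).round(4),'ang',np.degrees(np.arctan2(Z,S)).round(1),'tilt',np.degrees(np.arctan2(M[1,2],-M[2,2])).round(1))
t=np.arctan2(Z,S);v=np.array([*(A*np.sin(t)),-np.cos(t)]);print('tangent in tool',(M.T@v).round(3))
E
python3 st.py
```

```text
clock: 5.5
position: [0.5422, 0.0071, 0.2686]
eef_rot: [-0.362, 0.932, -0.035, 0.014]
wrist_force: [0.1, -0.4, 0.6]
gripper_width: -0.001
grip_force: 0.0
clock: 6.0
position: [0.5449, 0.041, 0.2452]
eef_rot: [-0.262, 0.964, -0.036, 0.011]
wrist_force: [0.4, -0.2, 0.2]
gripper_width: -0.001
grip_force: 0.0
clock 6.0 F [ 0.4 -0.2  0.2] s 0.1274 z 0.1602 lat -0.0004 rad 0.2046 ang 51.5 tilt 30.3
tangent in tool [ 0.001 -0.36   0.933]
```

```bash
python3 - <<'E'
from bench import r,cams
import cv2,numpy as np
a=cams.snapshot('side')['img'][50:300,180:480,::-1];d=cams.snapshot('top');b=d['img'][130:280,220:520,::-1]
cv2.imwrite('pics/a3.png',cv2.resize(np.vstack([a,b]),None,fx=1.4,fy=1.4))
from h import *
P=cloud(d);m=((P>[.515,-.118,.135])&(P<[.55,-.085,.175])).all(-1);print('front z',np.median(P[m][:,2]))
E
```

```text
front z nan
  return _methods._mean(a, axis=axis, dtype=dtype,
  ret = ret.dtype.type(ret / rcount)
```

View pics/a3.png

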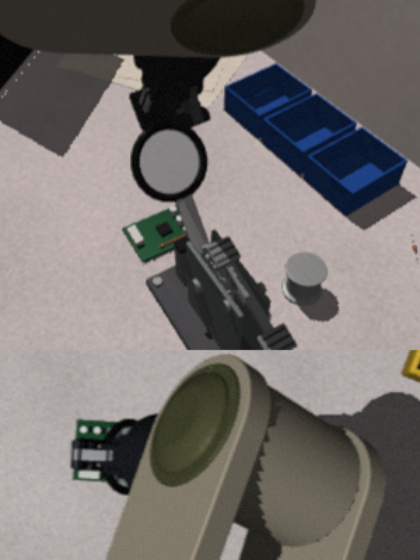

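The lens is at side crop (169,161) and has moved slightly. In the top crop the fingers are past the rim, near (95,455), over the board at (95,430). I'll measure the lens angle from depth.

```bash
cat >arm.py <<'E'
from bench import r,cams
from h import *
d=cams.snapshot('side');P=cloud(d);A=np.array([.077,.997]);h=np.array([.5355,-.086])
S=(P[...,:2]-h)@A;L=(P[...,:2]-h)@[A[1],-A[0]];Z=P[...,2]-.085
rad=np.hypot(S,Z)
m=(abs(L)<.035)&(rad>.11)&(rad<.17)&(S>.02)&(Z>-.03)
a=np.degrees(np.arctan2(Z[m],S[m]));print('lens n',m.sum(),'angle pct deg',np.percentile(a,[10,25,50,75,90]).round(1))
m=(S>-.026)&(S<0)&(abs(L)<.013)&(Z>.045)&(Z<.09);print('front plate z',m.sum(),np.percentile(P[m][:,2],[25,50,75]).round(4) if m.any() else '')
E
python3 arm.py
```

```text
lens n 1731 angle pct deg [49.9 50.1 50.5 50.8 51.2]
front plate z 231 [0.1579 0.1595 0.1609]
```

The arm is at about 50° with the pawl still free, so the push is working. Continuing along the arc.

```bash
python3 -m crank '[{"x":0,"y":-0.5,"z":1.35,"ax":-3,"ay":0,"az":0,"grip":0},{"x":0,"y":-0.45,"z":1.35,"ax":-3,"ay":0,"az":0,"grip":0},{"x":0,"y":-0.4,"z":1.35,"ax":-3,"ay":0,"az":0,"grip":0},{"x":0,"y":-0.4,"z":1.35,"ax":-3,"ay":0,"az":0,"grip":0},{"x":0,"y":-0.4,"z":1.35,"ax":-3,"ay":0,"az":0,"grip":0}]'; python3 st.py; python3 arm.py
```

```text
clock: 6.65
position: [0.5492, 0.0858, 0.1921]
eef_rot: [-0.134, 0.99, -0.039, 0.006]
wrist_force: [0.2, -2.8, 1.2]
gripper_width: -0.002
grip_force: 0.9
clock 6.65 F [ 0.2 -2.8  1.2] s 0.1724 z 0.1071 lat 0.0005 rad 0.2029 ang 31.9 tilt 15.3
tangent in tool [-0.002 -0.284  0.959]
lens n 1502 angle pct deg [30.3 30.6 30.9 31.3 31.7]
front plate z 234 [0.1582 0.1595 0.161 ]
```

```bash
python3 -m crank '[{"x":0,"y":-0.4,"z":1.35,"ax":-3,"ay":0,"az":0,"grip":0},{"x":0,"y":-0.35,"z":1.35,"ax":-3,"ay":0,"az":0,"grip":0},{"x":0,"y":-0.3,"z":1.35,"ax":-2,"ay":0,"az":0,"grip":0},{"x":0,"y":-0.2,"z":1.35,"ax":-2,"ay":0,"az":0,"grip":0},{"x":0,"y":-0.2,"z":1.3,"ax":-2,"ay":0,"az":0,"grip":0}]'; python3 st.py; python3 arm.py
```

```text
clock: 7.2
position: [0.5511, 0.1121, 0.1291]
eef_rot: [-0.031, 0.999, -0.039, 0.001]
wrist_force: [0.9, -0.3, 2.3]
gripper_width: 0.002
grip_force: 0.9
clock 7.2 F [ 0.9 -0.3  2.3] s 0.1987 z 0.0441 lat 0.0003 rad 0.2036 ang 12.5 tilt 3.5
tangent in tool [-0.    -0.156  0.988]
lens n 1176 angle pct deg [11.  11.2 11.6 11.9 12.4]
front plate z 227 [0.1581 0.1593 0.1608]
```

```bash
python3 -m crank '[{"x":0,"y":-0.15,"z":1.2,"ax":-1,"ay":0,"az":0,"grip":0},{"x":0,"y":-0.1,"z":1.2,"ax":-1,"ay":0,"az":0,"grip":0},{"x":0,"y":0,"z":0.8,"ax":-1,"ay":0,"az":0,"grip":0},{"x":0,"y":0,"z":0.4,"ax":0,"ay":0,"az":0,"grip":0},{"x":0,"y":0,"z":0.2,"ax":0,"ay":0,"az":0,"grip":0}]'; python3 st.py; python3 arm.py
```

```text
clock: 7.75
position: [0.5509, 0.1165, 0.091]
eef_rot: [-0.005, 0.999, -0.039, -0.0]
wrist_force: [0.1, 0.4, 4.5]
gripper_width: 0.004
grip_force: 2.6
clock 7.75 F [0.1 0.4 4.5] s 0.2031 z 0.006 lat -0.0002 rad 0.2032 ang 1.7 tilt 0.5
tangent in tool [ 0.001 -0.02   1.   ]
lens n 1059 angle pct deg [0.2 0.5 0.8 1.2 2. ]
front plate z 233 [0.158  0.1595 0.1608]
```

```bash
python3 -m crank '[{"x":0,"y":0,"z":0.1,"ax":0,"ay":0,"az":0,"grip":0},{"x":0,"y":0,"z":0.1,"ax":0,"ay":0,"az":0,"grip":0},{"x":0,"y":0,"z":0.1,"ax":0,"ay":0,"az":0,"grip":0},{"x":0,"y":0,"z":0,"ax":0,"ay":0,"az":0,"grip":0},{"x":0,"y":0,"z":0,"ax":0,"ay":0,"az":0,"grip":0}]'; python3 st.py
```

```text
clock: 8.3
position: [0.5512, 0.1164, 0.0904]
eef_rot: [-0.004, 0.999, -0.039, 0.001]
wrist_force: [-5.2, 0.4, 17.1]
gripper_width: 0.001
grip_force: 8.3
clock 8.3 F [-5.2  0.4 17.1] s 0.203 z 0.0054 lat 0.0 rad 0.2031 ang 1.5 tilt 0.5
tangent in tool [-0.002 -0.018  1.   ]
```

Arm is on its rest: force rose to 17 N with no further motion. Lift and move over the front plate.

```bash
python3 -m crank '[{"x":0,"y":0,"z":-2,"ax":0,"ay":0,"az":0,"grip":0},{"x":0,"y":0,"z":-4,"ax":0,"ay":0,"az":0,"grip":0},{"x":0,"y":0,"z":-4,"ax":0,"ay":0,"az":0,"grip":0},{"x":0,"y":0,"z":-1.3,"ax":0,"ay":0,"az":0,"grip":0},{"x":0,"y":0,"z":0,"ax":0,"ay":0,"az":0,"grip":0}]'
python3 -m crank '[{"x":0,"y":4.3,"z":0,"ax":0,"ay":0,"az":0,"grip":0},{"x":0,"y":4.3,"z":0,"ax":0,"ay":0,"az":0,"grip":0},{"x":0,"y":4.3,"z":0,"ax":0,"ay":0,"az":0,"grip":0},{"x":0,"y":4.3,"z":0,"ax":0,"ay":0,"az":0,"grip":0},{"x":0,"y":4.3,"z":0,"ax":0,"ay":0,"az":0,"grip":0}]'; python3 st.py; python3 arm.py
```

```text
clock: 8.8
position: [0.5516, 0.1154, 0.2035]
eef_rot: [-0.004, 0.999, -0.039, 0.002]
wrist_force: [0.1, 0.3, 0.1]
gripper_width: 0.003
grip_force: 0.0
clock: 9.3
position: [0.5334, -0.1003, 0.1979]
eef_rot: [-0.005, 0.999, -0.039, -0.001]
wrist_force: [0.8, -0.4, -0.4]
gripper_width: 0.001
grip_force: 0.0
clock 9.3 F [ 0.8 -0.4 -0.4] s -0.0144 z 0.1129 lat -0.001 rad 0.1139 ang 97.3 tilt 0.6
tangent in tool [-0.    -0.993 -0.117]
lens n 987 angle pct deg [0.2 0.5 0.7 1.1 1.6]
front plate z 236 [0.1579 0.1593 0.1607]
```

Arm stayed down and the pawl is still free. Now press the front plate from 159 to 145 mm.

```bash
python3 -m crank '[{"x":0.1,"y":-0.2,"z":1.5,"ax":0,"ay":0,"az":0,"grip":0},{"x":0,"y":0,"z":1.5,"ax":0,"ay":0,"az":0,"grip":0},{"x":0,"y":0,"z":0.8,"ax":0,"ay":0,"az":0,"grip":0},{"x":0,"y":0,"z":0.5,"ax":0,"ay":0,"az":0,"grip":0},{"x":0,"y":0,"z":0.4,"ax":0,"ay":0,"az":0,"grip":0}]'
python3 -m crank '[{"x":0,"y":0,"z":0.3,"ax":0,"ay":0,"az":0,"grip":0},{"x":0,"y":0,"z":0.2,"ax":0,"ay":0,"az":0,"grip":0},{"x":0,"y":0,"z":0.2,"ax":0,"ay":0,"az":0,"grip":0},{"x":0,"y":0,"z":0.1,"ax":0,"ay":0,"az":0,"grip":0},{"x":0,"y":0,"z":0,"ax":0,"ay":0,"az":0,"grip":0}]'
```

```text
clock: 9.85
position: [0.5356, -0.0962, 0.1524]
eef_rot: [-0.004, 0.999, -0.038, 0.0]
wrist_force: [-0.4, 2.2, 4.1]
gripper_width: -0.001
grip_force: 2.1
clock: 10.35
position: [0.5358, -0.0962, 0.1449]
eef_rot: [-0.004, 0.999, -0.038, 0.001]
wrist_force: [-0.2, 3.7, 6.0]
gripper_width: -0.002
grip_force: 3.2
```

```bash
python3 -m crank '[{"x":0,"y":0,"z":0.1,"ax":0,"ay":0,"az":0,"grip":0},{"x":0,"y":0,"z":0.1,"ax":0,"ay":0,"az":0,"grip":0},{"x":0,"y":0,"z":0.1,"ax":0,"ay":0,"az":0,"grip":0},{"x":0,"y":0,"z":0,"ax":0,"ay":0,"az":0,"grip":0},{"x":0,"y":0,"z":0,"ax":0,"ay":0,"az":0,"grip":0}]'
```

```text
clock: 10.85
position: [0.536, -0.0961, 0.1442]
eef_rot: [-0.004, 0.999, -0.038, 0.002]
wrist_force: [-6.1, 6.4, 24.1]
gripper_width: -0.003
grip_force: 12.5
```

At its stop with 24 N. Lift clear and verify.

```bash
python3 -m crank '[{"x":0,"y":0,"z":-2,"ax":0,"ay":0,"az":0,"grip":0},{"x":0,"y":0,"z":-4,"ax":0,"ay":0,"az":0,"grip":0},{"x":0,"y":0,"z":-4,"ax":0,"ay":0,"az":0,"grip":0},{"x":0,"y":0,"z":-2,"ax":0,"ay":0,"az":0,"grip":0},{"x":0,"y":0,"z":0,"ax":0,"ay":0,"az":0,"grip":0}]'; python3 arm.py
python3 - <<'E'
from bench import cams
from h import *
import cv2
d=cams.snapshot('side');P=cloud(d)
for n,(a,b,c,e),(l,u) in(('spool',(375,225,420,270),(.036,.06)),('tin',(270,340,320,390),(.015,.032)),('rear',(355,265,400,310),(.12,.155))):
    Q=P[b:e,a:c].reshape(-1,3);q=Q[(Q[:,2]>l)&(Q[:,2]<u)];print(n,len(q),q.mean(0).round(4) if len(q) else '')
cv2.imwrite('pics/end.png',d['img'][:,:,::-1])
E
```

```text
clock: 11.35
position: [0.5362, -0.0982, 0.264]
eef_rot: [-0.003, 0.999, -0.039, 0.003]
wrist_force: [-0.2, 0.1, -0.9]
gripper_width: -0.001
grip_force: 0.0
lens n 984 angle pct deg [0.3 0.5 0.8 1.1 1.5]
front plate z 278 [0.1441 0.1449 0.1456]
spool 601 [ 0.6528 -0.1228  0.0458]
tin 1483 [ 0.3996 -0.1881  0.0223]
rear 660 [ 0.5277 -0.1933  0.1429]
```

View pics/end.png

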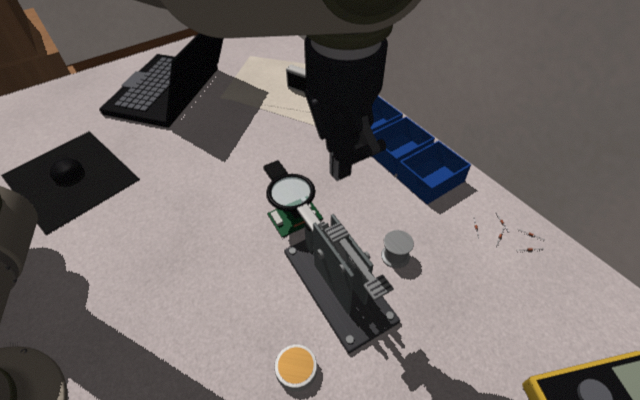

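The lens lies level over the board at (290,192), and the pawl plates are back at 145 mm. Spool (398,247) and tin (296,366) have not moved, and the gripper hangs free.

```bash
python3 -c "
from bench import r
print(r.close_job())"
```

```text
the job is handed in; nothing more can be done
None
```

I freed the pawl, pushed the magnifier arm down onto its rest over the board and pressed the pawl back into the teeth; spool and tin measured unmoved and the board looked undisturbed; I handed the job in at about 11.5 s, with no verdict returned.

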